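# Seat the lens barrel in the rail's V-block and hold it down for the reading

## Robot

A 7-joint arm with a two-finger parallel gripper is mounted at the origin on the work surface. World frame = base frame: x ahead of the robot, y to its left, z up, the work surface at z = 0. Lengths are in m, angles in rad, forces in N, time in s.
With the tool pointing down it reaches from about 0.425 to 1.025 m from the base axis. Payload 9.4 kg.
Tool frame: the origin (TCP) lies between the finger pads; the fingertips stand 22 mm ahead of it and the grasp point (between the pads) lies 3 mm ahead of it (tcp_to_tips is the distance from the TCP to the fingertips, in m); x points along the fingers, z is the direction in which the jaws open and shut, and the axes are right-handed (so a half turn about x gives the same grasp; the last joint's range is limited). The gripper opens to 93 mm and grips with 3 to 60 N. Pads are 15 mm wide; open, the fingers measure 128 mm over their backs; the gripper's body (75 mm by 188 mm) begins 65 mm behind the grasp point.
Start: joints at [-1.264, 0.599, -0.003, 1.599, 0.002, 0.943, -0.08], TCP at [0.271, 0.672, 0.241] pointing down, gripper open.
Joint ranges: [-2.57, 2.57], [-0.35, 1.97], [-1.29, 1.29], [0.11, 2.56], [-1.05, 4.19], [0.11, 1.86], [-2.63, 2.63]. Speed limits (rad/s): [2.22, 2.22, 3.01, 3.01, 3.14, 3.14, 3.14].

## Interface

Orientations are given as a rotation vector (axis times angle).
In Python, from workcell import * gives the robot as it stands. The module is installed in compiled form; this text tells all that it offers.
- The arm moves only by the tool apply_moves, never from a script. Its argument "commands" is text: rows parted by semicolons, each of 7 numbers parted by spaces: the closure, from -1 (fully open) to 1 (shut), so that 0 is half open, then the shift along the tool's x, y, z as a fraction of full scale, then the turn, a rotation vector about the tool's x, y, z as a fraction of full scale. In form: claw x y z ax ay az; .... A call has 1 to 5 rows; each row shifts and turns the commanded pose from where the row before left it, along the tool's axes as they then stand; what a row does not reach is not made up. Full scale, the value 1, is 60 mm for a shift and 0.1 rad for a turn. A row lasts 1/8 s, in which the tool goes at most 62.5 mm and 10.7 degrees, less where a joint would pass 70% of its speed; a pose out of reach is approached as far as the arm can. A call with a number of a shift or a turn outside -1 to 1 is refused whole. A call with a gripper value outside its range is refused whole. The fingers move at their own pace and stop on an object; "grip_force" is the grip in N (left out, the last holds). Time passes only in rows, so rows that do not move let the fingers close. It gives the time, the measured TCP pose, the force and the opening at its end, in the units of the state.
- get_state(): the state, without advancing time (a new reading comes with each control period).
- snapshot(name): name is "scene" or "top"; returns the picture (384x512x3 uint8, blue, green, red); there is no depth.
- camera_info(name): a dict with "fovy" (degrees; the focal length in pixels is half the picture's height over the tangent of half this angle, whatever the lens; pixels are square), "cx", "cy" (the principal point, pixels), "extrinsics" (4x4, takes a point from world to camera coordinates). Camera axes: x right, y up, looking along -z (the intrinsics and any distortion apply to the point x, -y, -z); pixel columns grow to the right and rows downward; lengths in m; the calibration is good to about 2 mm. A picture is of the moment at which its call begins. camera_info takes no time and is no camera call.
- hand_in(): hands the job in, once; it reports no verdict.
The state is a dict: "clock": time; "joint_positions": joint angles; "joint_velocities": joint speeds; "tau": joint torques, N m; "position": TCP position; "tool_rot": TCP orientation; "wrist_force": force on the tool from outside, world axes, zero at the start; "torque": the same for the moment, N m; "finger_gap": finger opening in m.
Only numpy, scipy, OpenCV 4.12 (cv2) and the standard library are available. Lean on these libraries where they do the work, as an engineer would, in place of code of your own. Each camera call takes 0.05 s, during which the arm holds its last target.

## Task

Switch on the lamp by pressing the push button on its supply box fully down and letting it come back up; only then take the long lens barrel with the flared hood out of the tray and lay it lengthwise in the steel V-block on the optical rail, hood towards the lamp and its middle over the block, without dropping it. Press it down, firmly but gently, so that it bears on both sloping faces of the V, and finish while still holding it pressed down like that with the gripper, for the reading is taken while you hold. Leave the other barrels and everything else on the bench where they are.

Things in the scene. Friction and masses are not known exactly. Their poses are not given: they have to be found in the camera images.
- lens: the barrel to use: black round tube on its side, the longest of three and the only one with a flared hood; 120 mm long, about 0.2 kg. Origin on its axis at mid length, x along the axis to the hood. Tube 44 mm diameter (x -50 to 46 mm), hood 52 mm diameter (x 46 to 60), thin bright rear end 36 mm diameter (x -60 to -50). In the tray its axis is level, 36 mm above the bench
- lens_front (a point): centre of the hood's front face, on the lens barrel's axis, 60 mm ahead of its origin
- tray: fixed grey tray, 150 x 252 mm, origin centre of underside, z up. Three places (y -85, 0, 85 mm), barrels' axes along its x, hood to +x; which barrel is where varies. Base 6 mm thick; barrels rest on two 12 mm wide cross bars at x -35 and 35 mm (tops 14 mm above the bench) between small stops 22 mm high; between the bars the barrels' middles are free down to the base
- vblock: fixed steel V-block on a black saddle on the optical rail. Origin on the rail's top (28 mm above the bench) under the block's middle; y along the groove towards the lamp, x across, z up. Groove 50 mm long, 90 degree V; block 60 mm wide, its upper edges 49 mm above the origin; saddle 72 mm wide
- vblock_axis (a point): where the lens barrel's origin lies when seated: 62 mm above the vblock origin, 90 mm above the bench; frame parallel to the vblock's. The V's bottom is 31 mm below it, its upper edges 13 mm below it and 18 mm to either side; no part of the block is higher than that
- vblock_near_face: the V's ground steel sloping face on the robot's side (the vblock's -x side), 21 x 50 mm, smooth and lightly oiled (friction about 0.2, the barrel slides down into place on it); its frame coincides with the vblock's
- vblock_far_face: the V's ground steel sloping face on the far side (the vblock's +x side), 21 x 50 mm, smooth and lightly oiled (friction about 0.2, the barrel slides down into place on it); its frame coincides with the vblock's
- rail: fixed aluminium optical rail 460 x 70 x 28 mm, origin centre of underside, y along it. Grey lamp head (66 mm diameter, axis 90 mm and top 123 mm above the bench) on its +y half, snout ending at y 102 mm and pointing to -y; square viewing screen 76 mm wide, top 128 mm above the bench, at y -190 mm; the V-block sits between
- lamp_supply: fixed grey lamp supply box 95 x 150 x 55 mm high; origin at the centre of its underside, z up. On its top the push button (at y +40 mm in its frame) and a black dimmer knob 26 mm across (at y -40 mm, 20 mm high), which has no part in this job.
- lamp_button (a joint): travel of the lamp's spring push button: 0 = up, 0.006 m = fully down (takes 5 N); the spring brings it back up when let go
- lamp_button_top (a point): centre of the top of the push button, a steel disc 26 mm across in a dark collar on the supply box; pressed straight down
- ring_lens: bystander in the tray: black lens barrel, 84 mm long, 44 mm diameter with a knurled ring 51 mm across round its middle, no hood; origin mid length on its axis, axis along x
- plain_lens: bystander in the tray: black lens barrel, 44 mm diameter and 84 mm long with a thin bright nose 30 mm across and 10 mm long, no hood; origin on its axis in the middle of the black part, axis along x
- blower: bystander: black rubber air blower standing upright, bulb 58 mm diameter, 115 mm high; origin at its underside
- solvent: bystander: white plastic bottle, 60 mm diameter, 145 mm high; origin at its underside
- beaker: bystander: glass beaker, 72 mm diameter, 95 mm high; origin at its underside
- brush: bystander: brush 170 mm long lying on the bench; origin at its underside
- driver: bystander: screwdriver 160 mm long lying on the bench; origin at its underside
Things that resemble listed ones, but are neither listed nor needed, are in the scene too. Of the things that look like the lamp_supply, take the one that is nearest to the robot's base at the start. What is shaped like the lens but blue is not meant.

How it is judged:
On the way, in this order (a step that is already met when the one before it is completed fails the run):
1. with the lens barrel still in the tray, the lamp's button is pressed fully down (value of joint lamp_button above 0.005 m and distance of lens from where it was at the start of the episode below 0.01 m), for 0.05 s.
2. the button is let go and comes back up, the lens barrel still in the tray (value of joint lamp_button below 0.001 m and distance of lens from where it was at the start of the episode below 0.01 m), for 0.1 s.
3. the lens barrel is lifted clear of the tray in the gripper (distance of lens from where it was at the start of the episode above 0.04 m and contact force between lens and tray below 0.05 N and contact force between the fingers and lens above 0.5 N), for 0.1 s.
At the end, for the whole second after the job is handed in: Hooded barrel in the V, hood to the lamp, axis within 0.06 rad of the groove, within 2.5 mm of its seated line (3 mm down), middle within 12 mm of the block's; gripper on it (over 2 N), each sloping face bearing 2.5 to 25 N (weight alone gives under 2 N); at rest, button up (contact force between lens and vblock_near_face between 2.5 and 25 N and contact force between lens and vblock_far_face between 2.5 and 25 N and contact force between the fingers and lens above 2 N and angle between the x axis of lens and the y axis of vblock, either way round below 0.06 rad and z of lens in the frame of vblock_axis between -0.003 and 0.0025 m and x of lens in the frame of vblock_axis between -0.0025 and 0.0025 m and y of lens in the frame of vblock_axis between -0.012 and 0.012 m and y of lens_front in the frame of vblock_axis above 0.04 m and linear speed of lens below 0.02 m/s and value of joint lamp_button below 0.001 m); the arm keeps its last pose, push and grip.
It fails at once if the lens barrel is let go in the air, more than 15 mm above its seat (height (world z) of lens above 0.105 m and contact force between the fingers and lens below 0.05 N).
It fails at once if the lens barrel is slammed or crushed into the V-block (over 45 N on a face) (contact force between lens and vblock_near_face above 45 N or contact force between lens and vblock_far_face above 45 N).
It fails at once if another barrel or a bystander is moved by more than 25 mm (distance of any of ring_lens, plain_lens, blower, solvent, beaker, brush, driver from where it was at the start of the episode above 0.025 m).
It also fails if it takes over 61 s, if anything falls off the work surface, if the arm or the gripper's body presses on something with over 40 N, if the wrist force passes 120 N, or if a joint passes its speed limit or range.

## Working session

There is one attempt and no reset: what is moved stays moved. The work goes in short steps, Python scripts to look and compute and a tool call to move; the robot and the scene stay as the last step left them, time stands still between calls to the robot, and variables do not carry over. Pictures are saved under pics/ and viewed, and the job is handed in when it is done.

Besides the shell and the picture viewer there is one more tool, called after "Request:" as name(argument=value, ...) on one line, values as JSON. apply_moves: Moves the arm, as the interface text tells. Its arguments: {"type":"object","properties":{"commands":{"type":"string"},"grip_force":{"type":"number"}},"required":["commands"]}

```bash
mkdir -p pics; python3 - <<'E'
from workcell import *
import cv2
for n in("scene","top"):
    im=snapshot(n); cv2.imwrite(f"pics/{n}0.png",im); ci=camera_info(n); print(n,ci)
print(get_state())
E
```

```text
scene {'fovy': 53.12997000650494, 'cx': 252.62642944746682, 'cy': 181.26269034411519, 'extrinsics': array([[-0.6552012 ,  0.75516464,  0.02092254,  0.3557052 ],
       [-0.40495736, -0.37446251,  0.8341387 ,  0.1329677 ],
       [ 0.63774676,  0.53805594,  0.55115776, -1.63563773],
       [ 0.        ,  0.        ,  0.        ,  1.        ]])}
top {'fovy': 44.38328613630977, 'cx': 259.0769473018345, 'cy': 187.3760569388933, 'extrinsics': array([[-1.29339439e-01, -9.91600374e-01,  9.39416771e-05,
         1.81073611e-02],
       [ 9.70728811e-01, -1.26597719e-01,  2.04104369e-01,
        -5.32338275e-01],
       [-2.02378076e-01,  2.64899365e-02,  9.78949129e-01,
        -1.28952564e+00],
       [ 0.00000000e+00,  0.00000000e+00,  0.00000000e+00,
         1.00000000e+00]])}
{'clock': 0.1, 'joint_positions': array([-1.26367114,  0.60001943, -0.00256458,  1.60003981,  0.00182285,
        0.94289021, -0.07981797]), 'joint_velocities': array([-3.45686429e-04, -8.97596111e-05, -2.23473790e-04, -3.95375510e-03,
        1.86215099e-04, -1.60199595e-03, -9.50685584e-05]), 'tau': array([ 4.55713642e-03, -7.66546941e+01,  1.50225766e+00, -2.52939105e+01,
       -5.22564235e-02,  1.34732755e-02,  5.25248402e-05]), 'position': array([0.2713448 , 0.67187789, 0.23986816]), 'tool_rot': array([-0.92289358,  1.3677265 ,  0.92146785]), 'wrist_force': array([ 0.11324846,  0.21861651, -1.12999829]), 'torque': array([-0.02325657, -0.01191488, -0.01733787]), 'finger_gap': 0.09330194729154931}
```

View pics/scene0.png

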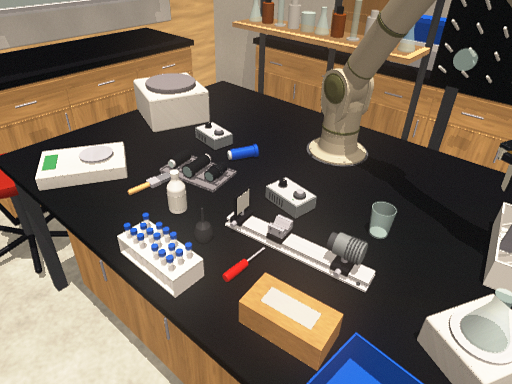

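View pics/top0.png

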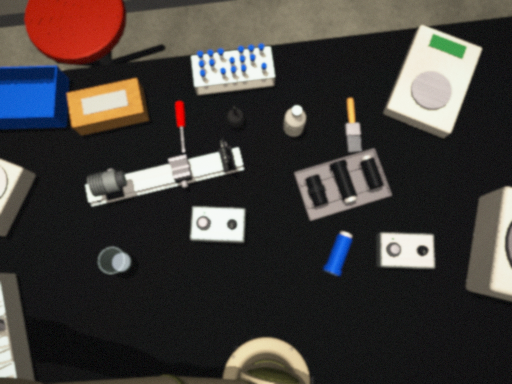

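```bash
cat > h.py <<'E'
import numpy as np,cv2
from workcell import *
def cam(n):
    c=camera_info(n);f=192/np.tan(np.radians(c['fovy'])/2);return f,c['cx'],c['cy'],c['extrinsics']
def proj(n,p):
    f,cx,cy,E=cam(n);p=np.atleast_2d(p);q=p@E[:3,:3].T+E[:3,3]
    return np.c_[cx+f*q[:,0]/-q[:,2],cy-f*q[:,1]/-q[:,2]]
def unp(n,uv,z):
    f,cx,cy,E=cam(n);R=E[:3,:3];o=-R.T@E[:3,3]
    d=R.T@np.array([(uv[0]-cx)/f,-(uv[1]-cy)/f,-1.]);return o+d*(z-o[2])/d[2]
def crop(n,im,x0,y0,x1,y1,k,name):
    c=cv2.resize(im[y0:y1,x0:x1],None,fx=k,fy=k,interpolation=cv2.INTER_CUBIC);cv2.imwrite(f"pics/{name}.png",c)
E
python3 - <<'E'
from h import *
print(cam('top'),cam('scene'))
print(proj('top',[0,0,0]),proj('scene',[0,0,0]))
for uv in((218,224),(407,251)): print(unp('top',uv,.055))
im=cv2.imread('pics/top0.png')
crop('top',im,285,85,445,280,4,'t_tray')
crop('top',im,75,120,255,250,4,'t_rail')
E
```

```text
(np.float64(470.67786692397), 259.0769473018345, 187.3760569388933, array([[-1.29339439e-01, -9.91600374e-01,  9.39416771e-05,
         1.81073611e-02],
       [ 9.70728811e-01, -1.26597719e-01,  2.04104369e-01,
        -5.32338275e-01],
       [-2.02378076e-01,  2.64899365e-02,  9.78949129e-01,
        -1.28952564e+00],
       [ 0.00000000e+00,  0.00000000e+00,  0.00000000e+00,
         1.00000000e+00]])) (np.float64(384.00110875564974), 252.62642944746682, 181.26269034411519, array([[-0.6552012 ,  0.75516464,  0.02092254,  0.3557052 ],
       [-0.40495736, -0.37446251,  0.8341387 ,  0.1329677 ],
       [ 0.63774676,  0.53805594,  0.55115776, -1.63563773],
       [ 0.        ,  0.        ,  0.        ,  1.        ]]))
[[265.68614826 381.67994367]] [[336.1358705  150.04566521]]
[0.44085588 0.07718918 0.055     ]
[ 0.29802053 -0.43501007  0.055     ]
```

View pics/t_tray.png

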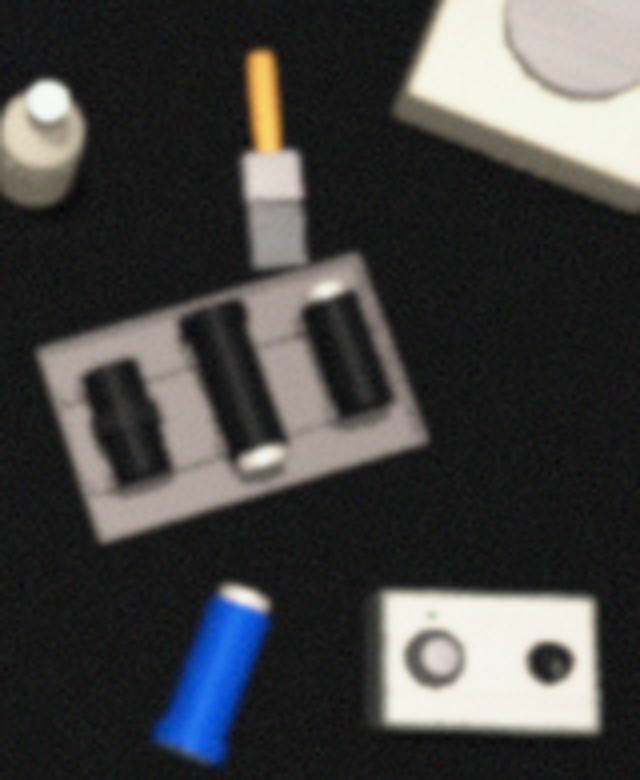

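View pics/t_rail.png

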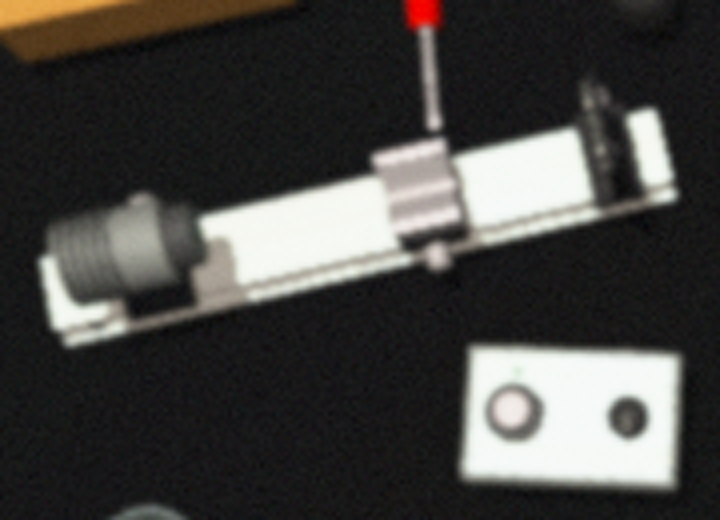

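```bash
python3 - <<'E'
from h import *
im=cv2.imread('pics/scene0.png')
crop('scene',im,215,165,385,295,4,'s_rail')
crop('scene',im,120,120,270,220,5,'s_tray')
def px(x,y,x0,y0,k=4): return ((x+.5)/k-.5+x0,(y+.5)/k-.5+y0)
print('tray');T=np.array([unp('top',px(*p,285,85),.006) for p in((38,348),(358,253),(428,440),(103,543))])
print(T.round(4),T.mean(0)); print([np.linalg.norm(T[i]-T[i-1]).round(4) for i in range(4)])
print('lens hood',unp('top',px(213,310,285,85),.036),'rear',unp('top',px(262,462,285,85),.036))
print('rail');R=np.array([unp('top',px(*p,75,120),.028) for p in((655,108),(677,198),(65,345),(40,262))])
print(R.round(4),[np.linalg.norm(R[i]-R[i-1]).round(4) for i in range(4)])
print('button',unp('top',px(512,409,75,120),.065),'knob',unp('top',px(628,417,75,120),.075))
B=np.array([unp('top',px(*p,75,120),.055) for p in((469,345),(681,352),(678,488),(460,480))])
print(B.round(4),B.mean(0),[np.linalg.norm(B[i]-B[i-1]).round(4) for i in range(4)])
V=np.array([unp('top',px(*p,75,120),.077) for p in((372,155),(444,140),(465,230),(398,244))])
print('V',V.round(4),V.mean(0),[np.linalg.norm(V[i]-V[i-1]).round(4) for i in range(4)])
E
```

```text
tray
[[ 0.5744 -0.1621  0.006 ]
 [ 0.6161 -0.4119  0.006 ]
 [ 0.468  -0.4375  0.006 ]
 [ 0.4234 -0.188   0.006 ]] [ 0.52046716 -0.29989768  0.006     ]
[np.float64(0.1532), np.float64(0.2533), np.float64(0.1503), np.float64(0.2535)]
lens hood [ 0.57920507 -0.29013562  0.036     ] rear [ 0.46298664 -0.30667305  0.036     ]
rail
[[ 0.6662 -0.0067  0.028 ]
 [ 0.5959 -0.0144  0.028 ]
 [ 0.5445  0.4376  0.028 ]
 [ 0.6082  0.4522  0.028 ]] [np.float64(0.4625), np.float64(0.0708), np.float64(0.455), np.float64(0.0654)]
button [0.45094547 0.11838307 0.065     ] knob [0.43354719 0.03834833 0.075     ]
[[ 0.5017  0.1448  0.055 ]
 [ 0.4773 -0.0035  0.055 ]
 [ 0.3823  0.0105  0.055 ]
 [ 0.4075  0.1606  0.055 ]] [0.44222409 0.07811104 0.055     ] [np.float64(0.0955), np.float64(0.1503), np.float64(0.096), np.float64(0.1523)]
V [[0.6429 0.1968 0.077 ]
 [0.6472 0.1449 0.077 ]
 [0.5798 0.1367 0.077 ]
 [0.5758 0.1845 0.077 ]] [0.61144292 0.16572055 0.077     ] [np.float64(0.0681), np.float64(0.052), np.float64(0.0679), np.float64(0.048)]
```

View pics/s_rail.png

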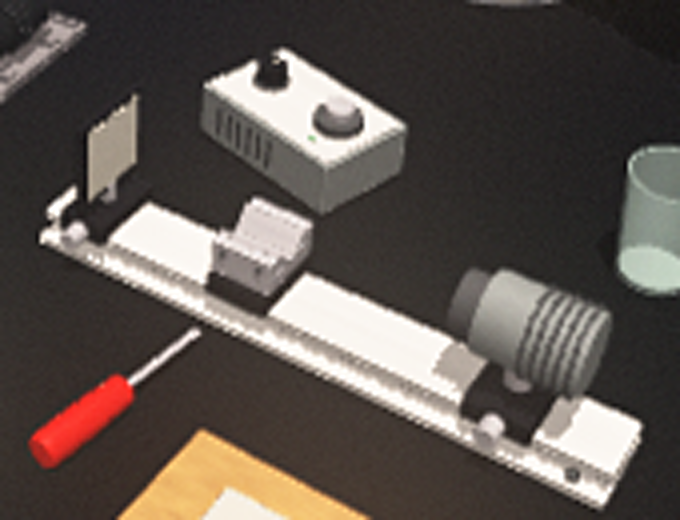

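View pics/s_tray.png

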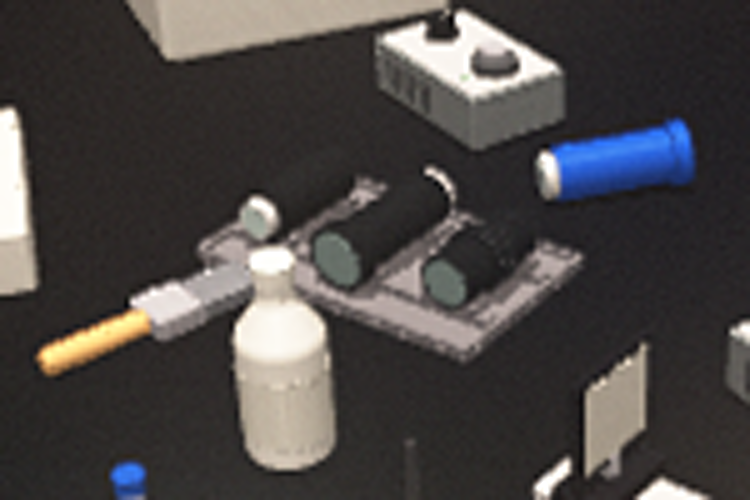

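```bash
cat >> h.py <<'E'
from scipy.spatial.transform import Rotation as Ro
def plan(pos,zdir=None):
    s=get_state();R=Ro.from_rotvec(s['tool_rot']).as_matrix();p=s['position']
    print('t',round(s['clock'],2),'p',p.round(4),'F',s['wrist_force'].round(2),'gap',round(s['finger_gap'],4),'q',s['joint_positions'].round(2))
    print('tool x',R[:,0].round(3),'y',R[:,1].round(3),'z',R[:,2].round(3))
    d=np.array(pos)-p
    print('shift units now',(R.T@d/.06).round(3))
    if zdir is not None:
        z=np.array([np.cos(zdir),np.sin(zdir),0]);x=np.array([0,0,-1.]);D=np.c_[x,np.cross(z,x),z]
        print('turn units',(Ro.from_matrix(R.T@D).as_rotvec()/.1).round(3),'shift in final frame',(D.T@d/.06).round(3))
E
python3 - <<'E'
from h import *
s=get_state();z=Ro.from_rotvec(s['tool_rot']).as_matrix()[:,2];print(np.arctan2(z[1],z[0]))
plan([.449,.118,.13])
E
```

```text
1.1870425015589192
t 0.1 p [0.2713 0.6719 0.2399] F [ 0.11  0.22 -1.13] gap 0.0933 q [-1.26  0.6  -0.    1.6   0.    0.94 -0.08]
tool x [-0.    -0.001 -1.   ] y [-0.927  0.374 -0.   ] z [ 0.374  0.927 -0.001]
shift units now [ 1.842 -6.202 -7.449]
```

Request:
apply_moves(commands="1 0 -0.62 -0.745 0 0 0;1 0 -0.62 -0.745 0 0 0;1 0 -0.62 -0.745 0 0 0;1 0 -0.62 -0.745 0 0 0;1 0 -0.62 -0.745 0 0 0", grip_force=20)

```text
clock: 0.72
position: [0.3606, 0.3934, 0.2405]
tool_rot: [-0.922, 1.367, 0.922]
wrist_force: [0.1, 0.5, 0.1]
finger_gap: 0.0479
```

Request:
apply_moves(commands="1 0 -0.62 -0.745 0 0 0;1 0 -0.62 -0.745 0 0 0;1 0 -0.62 -0.745 0 0 0;1 0 -0.62 -0.745 0 0 0;1 0 -0.62 -0.745 0 0 0")

```text
clock: 1.35
position: [0.4493, 0.1167, 0.2407]
tool_rot: [-0.922, 1.366, 0.922]
wrist_force: [1.2, 1.2, 0.9]
finger_gap: 0.0013
```

Request:
apply_moves(commands="1 0.4 0 0 1 0 0;1 0.4 0 0 1 0 0;1 0.3 0 0 1 0 0;1 0.3 0 0 1 0 0;1 0.3 0 0 1 0 0")

```text
clock: 1.98
position: [0.449, 0.1184, 0.138]
tool_rot: [-0.535, 1.504, 0.535]
wrist_force: [0.1, -0.1, 0.0]
finger_gap: 0.0005
```

```bash
python3 - <<'E'
from h import *
plan([.4495,.118,.115])
for n,b in(('top',(190,180,260,260)),('scene',(255,120,330,230))):
    im=snapshot(n); crop(n,im,*b,6 if n=='top' else 5,'b_'+n)
E
```

```text
t 1.98 p [0.449  0.1184 0.138 ] F [ 0.08 -0.1   0.  ] gap 0.0005 q [-0.48  0.47  0.14  2.29 -0.16  0.4   0.48]
tool x [-0. -0. -1.] y [-0.632  0.775 -0.   ] z [ 0.775  0.632 -0.   ]
shift units now [ 0.383 -0.011  0.002]
```

View pics/b_scene.png

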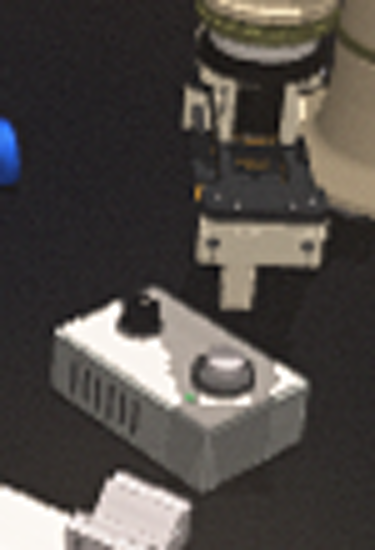

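View pics/b_top.png

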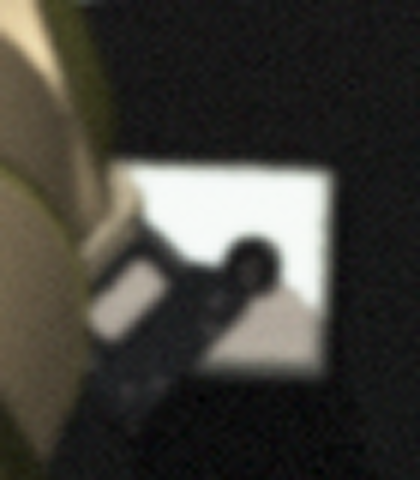

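```bash
python3 - <<'E'
from h import *
print(proj('scene',[[.449,.1184,.116],[.449,.118,.065],[.449,.118,.07],[.449,.118,.075]]))
print(unp('top',(202.6,221.9),.07),unp('scene',(299.6,192),.07),unp('scene',(299.6,192),.065))
E
```

```text
[[300.83157673 180.14192346]
 [299.31865091 193.19023665]
 [299.45402846 191.9324923 ]
 [299.59000558 190.66917755]]
[0.45014669 0.11794766 0.07      ] [0.44899185 0.11857176 0.07      ] [0.44281469 0.11476697 0.065     ]
```

Request:
apply_moves(commands="1 0.3 0 0 0 0 0;1 0.1 0 0 0 0 0;1 0.1 0 0 0 0 0;1 0 0 0 0 0 0")

```text
clock: 2.58
position: [0.4491, 0.1185, 0.1087]
tool_rot: [-0.538, 1.503, 0.538]
wrist_force: [-0.0, 0.3, 0.1]
finger_gap: 0.0004
```

Request:
apply_moves(commands="1 0.1 0 0 0 0 0;1 0.06 0 0 0 0 0;1 0.06 0 0 0 0 0;1 0.04 0 0 0 0 0;1 0 0 0 0 0 0")

```text
clock: 3.2
position: [0.4491, 0.1185, 0.0933]
tool_rot: [-0.537, 1.503, 0.538]
wrist_force: [-0.3, 0.6, 7.2]
finger_gap: 0.0004
```

Request:
apply_moves(commands="1 0.03 0 0 0 0 0;1 0.03 0 0 0 0 0;1 0 0 0 0 0 0")

```text
clock: 3.58
position: [0.4492, 0.1185, 0.0923]
tool_rot: [-0.536, 1.501, 0.538]
wrist_force: [-8.2, -1.5, 60.4]
finger_gap: 0.0002
```

Request:
apply_moves(commands="1 -0.03 0 0 0 0 0;1 0 0 0 0 0 0")

```text
clock: 3.82
position: [0.4491, 0.1185, 0.0928]
tool_rot: [-0.537, 1.502, 0.538]
wrist_force: [-4.7, -0.4, 33.2]
finger_gap: 0.0007
```

```bash
python3 - <<'E'
from h import *
im=snapshot('scene'); cv2.imwrite('pics/s2.png',im);crop('scene',im,245,120,345,230,6,'b2_scene')
E
```

```text
(no output)
```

View pics/b2_scene.png

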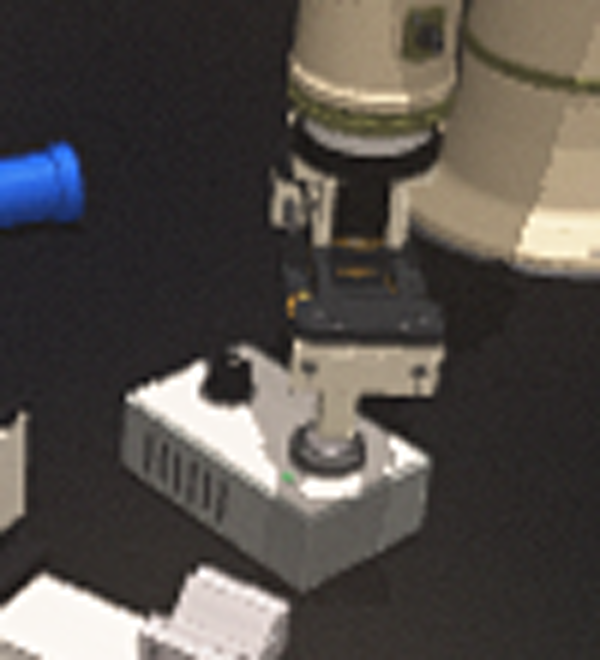

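View pics/s2.png

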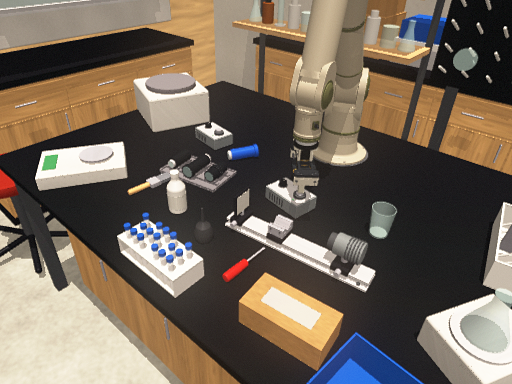

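Request:
apply_moves(commands="1 -0.03 0 0 0 0 0;1 0 0 0 0 0 0")

```text
clock: 4.12
position: [0.4491, 0.1185, 0.0934]
tool_rot: [-0.538, 1.502, 0.538]
wrist_force: [-1.0, -0.1, 4.8]
finger_gap: 0.0006
```

Request:
apply_moves(commands="1 -0.04 0 0 0 0 0;1 0 0 0 0 0 0")

```text
clock: 4.38
position: [0.4491, 0.1185, 0.0955]
tool_rot: [-0.538, 1.503, 0.538]
wrist_force: [0.3, 0.1, 3.3]
finger_gap: 0.0006
```

Request:
apply_moves(commands="1 -0.05 0 0 0 0 0;1 0 0 0 0 0 0")

```text
clock: 4.62
position: [0.4491, 0.1185, 0.0985]
tool_rot: [-0.538, 1.503, 0.538]
wrist_force: [0.2, 0.2, 2.0]
finger_gap: 0.0006
```

Request:
apply_moves(commands="1 -0.3 0 0 0 0 0;1 -0.4 0 0 1 0 0;-0.3 -0.5 0 0 1 0 0;-0.3 -0.5 0 0 1 0 0;-0.3 -0.5 0 0 1 0 0")

```text
clock: 5.25
position: [0.4486, 0.1183, 0.2312]
tool_rot: [-0.223, 1.56, 0.223]
wrist_force: [0.7, 0.7, -0.1]
finger_gap: 0.0258
```

Request:
apply_moves(commands="-0.3 0 0 0 1 0 0;-0.3 0 0 0 1 0 0;-0.3 0 0 0 1 0 0;-0.3 0 0 0 1 0 0;-0.3 0 0 0 1 0 0")

```text
clock: 5.88
position: [0.4487, 0.1184, 0.2302]
tool_rot: [0.17, 1.565, -0.17]
wrist_force: [0.6, 0.5, 0.2]
finger_gap: 0.0602
```

Request:
apply_moves(commands="-0.3 0 0 0 1 0 0;-0.3 0 0 0 1 0 0;-0.3 0 0 0 1 0 0;-0.3 0 0 0 1 0 0;-0.3 0 0 0 1 0 0")

```text
clock: 6.5
position: [0.4487, 0.1184, 0.2302]
tool_rot: [0.56, 1.498, -0.561]
wrist_force: [-0.5, 0.9, -0.4]
finger_gap: 0.0602
```

```bash
python3 - <<'E'
from h import *
plan([.5207,-.299,.2],.168-np.pi/2)
im=snapshot('top'); cv2.imwrite('pics/top3.png',im)
# overlay lens/tray model
def tr(c,yaw,P,z0=0):
    c_,s_=np.cos(yaw),np.sin(yaw);P=np.array(P,float);return np.c_[c[0]+c_*P[:,0]-s_*P[:,1],c[1]+s_*P[:,0]+c_*P[:,1],z0+P[:,2]]
im0=cv2.imread('pics/top0.png')
k=4;big=cv2.resize(im0,None,fx=k,fy=k,interpolation=cv2.INTER_CUBIC);big=cv2.convertScaleAbs(big,alpha=1.5,beta=40)
def poly(n,P,col):
    q=((proj(n,P)+.5)*k-.5).round().astype(int);cv2.polylines(big,[q.reshape(-1,1,2)],True,col,1)
c=(.5205,-.2995);y=.168
poly('top',tr(c,y,[[-.075,-.126,.006],[.075,-.126,.006],[.075,.126,.006],[-.075,.126,.006]]),(0,255,0))
a=np.linspace(0,2*np.pi,40)
for x,r in((-.06,.018),(-.05,.022),(.046,.022),(.046,.026),(.06,.026)):
    poly('top',tr(c,y,np.c_[0*a+x,r*np.cos(a),.036+r*np.sin(a)]),(0,0,255))
rc=(.6037,.217);ry=.119
cv2.imwrite('pics/ov_tray.png',big[4*120:4*225,4*290:4*400])
for yv in [1]:
    poly('top',tr(rc,ry,[[-.035,-.23,.028],[.035,-.23,.028],[.035,.23,.028],[-.035,.23,.028]]),(0,255,0))
    v=(.6105,.1655)
    for x in(-.030,-.018,.018,.03): poly('top',tr(v,ry,[[x,-.025,.077],[x,.025,.077]]),(0,0,255))
    poly('top',tr(v,ry,[[0,-.025,.059],[0,.025,.059]]),(255,0,0))
    poly('top',tr(v,ry,[[-.03,-.025,.077],[-.03,.025,.077],[.03,.025,.077],[.03,-.025,.077]]),(0,0,255))
cv2.imwrite('pics/ov_rail.png',big[4*140:4*215,4*80:4*250])
E
```

```text
t 6.5 p [0.4487 0.1184 0.2302] F [-0.49  0.86 -0.44] gap 0.0602 q [-0.87  0.36  0.65  2.22 -0.35  0.67 -0.68]
tool x [-0.001 -0.    -1.   ] y [ 0.657  0.754 -0.001] z [ 0.754 -0.657 -0.   ]
shift units now [ 0.505 -4.458  5.473]
turn units [ 6.865 -0.     0.007] shift in final frame [0.503 0.02  7.059]
```

View pics/ov_tray.png

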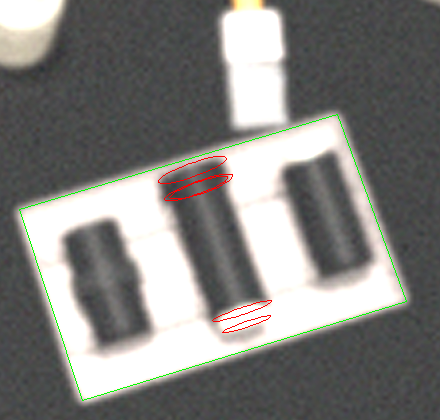

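View pics/ov_rail.png

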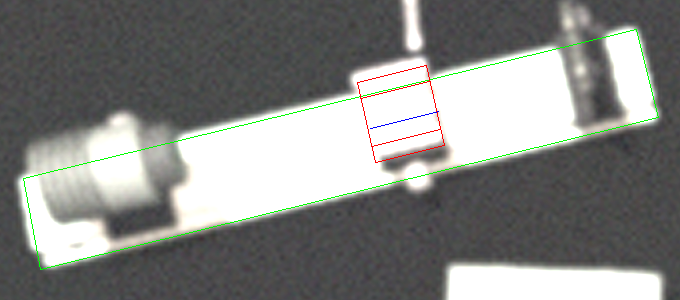

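Request:
apply_moves(commands="-0.3 0 0 0 1 0 0;-0.3 0 0 0 1 0 0;-0.3 0 0 0 1 0 0;-0.3 0 0 0 1 0 0;-0.3 0 0 0 1 0 0")

```text
clock: 7.18
position: [0.4488, 0.1184, 0.2303]
tool_rot: [0.943, 1.357, -0.943]
wrist_force: [0.5, 0.2, 0.3]
finger_gap: 0.0604
```

Request:
apply_moves(commands="-0.3 0 0 0 1 0 0;-0.3 0 0 0 0.87 0 0;-0.3 0 0 0.9 0 0 0;-0.3 0 0 0.9 0 0 0;-0.3 0 0 0.9 0 0 0")

```text
clock: 7.8
position: [0.4766, -0.0424, 0.2303]
tool_rot: [1.08, 1.287, -1.081]
wrist_force: [1.1, -0.2, 0.4]
finger_gap: 0.0603
```

Request:
apply_moves(commands="-0.3 0 0 0.9 0 0 0;-0.3 0 0 0.9 0 0 0;-0.3 0 0 0.9 0 0 0;-0.3 0 0 0.9 0 0 0;-0.3 0 0 0.76 0 0 0")

```text
clock: 8.43
position: [0.5208, -0.301, 0.2301]
tool_rot: [1.082, 1.286, -1.082]
wrist_force: [0.5, 0.4, -0.4]
finger_gap: 0.0606
```

```bash
python3 - <<'E'
from h import *
plan([.5187,-.2998,.11],.165-np.pi/2)
im=snapshot('top'); cv2.imwrite('pics/top4.png',im); crop('top',im,75,120,255,250,4,'t4_rail')
im0=cv2.imread('pics/top0.png')
k=6
def tr(c,yaw,P,z0=0):
    c_,s_=np.cos(yaw),np.sin(yaw);P=np.array(P,float);return np.c_[c[0]+c_*P[:,0]-s_*P[:,1],c[1]+s_*P[:,0]+c_*P[:,1],z0+P[:,2]]
big=cv2.resize(im0,None,fx=k,fy=k,interpolation=cv2.INTER_CUBIC)
cv2.imwrite('pics/vb.png',big[k*140:k*200,k*140:k*230])
big=cv2.resize(cv2.imread('pics/scene0.png'),None,fx=k,fy=k,interpolation=cv2.INTER_CUBIC)
cv2.imwrite('pics/vbs.png',big[k*200:k*260,k*250:k*310])
E
```

```text
t 8.43 p [ 0.5208 -0.301   0.2301] F [ 0.54  0.44 -0.36] gap 0.0606 q [-0.05  0.56  0.74  1.93 -0.5   0.84 -0.45]
tool x [-0.001  0.    -1.   ] y [ 0.985  0.171 -0.001] z [ 0.171 -0.985 -0.   ]
shift units now [ 2.002 -0.031 -0.026]
turn units [ 0.067 -0.002  0.005] shift in final frame [ 2.002 -0.032 -0.026]
```

View pics/vb.png

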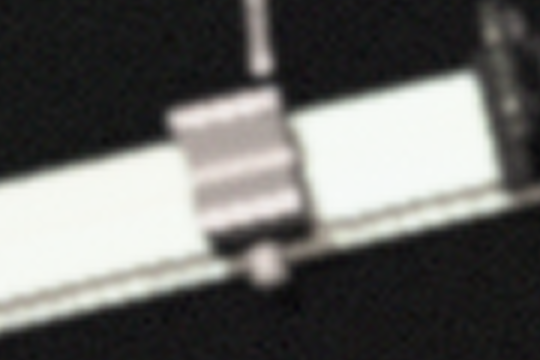

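View pics/vbs.png

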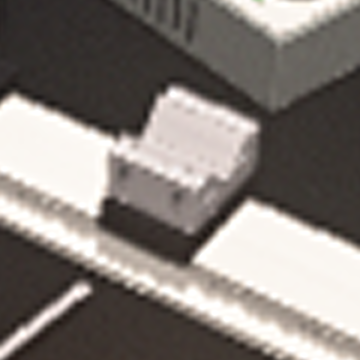

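View pics/top4.png

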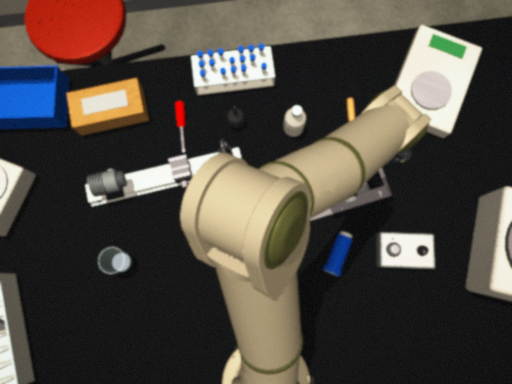

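```bash
cat > ov.py <<'E'
from h import *
import sys
def tr(c,yaw,P,z0=0):
    c_,s_=np.cos(yaw),np.sin(yaw);P=np.array(P,float);return np.c_[c[0]+c_*P[:,0]-s_*P[:,1],c[1]+s_*P[:,0]+c_*P[:,1],z0+P[:,2]]
v=(float(sys.argv[1]),float(sys.argv[2]));ry=float(sys.argv[3])
k=8;out=[]
for n,b in(('top',(160,145,205,195)),('scene',(258,205,303,255))):
    big=cv2.resize(cv2.imread(f'pics/{n}0.png'),None,fx=k,fy=k,interpolation=cv2.INTER_CUBIC);raw=big.copy()
    L=lambda P,col: cv2.polylines(big,[((proj(n,tr(v,ry,P))+.5)*k-.5).round().astype(int).reshape(-1,1,2)],False,col,1)
    for x in(-.03,-.018,.018,.03): L([[x,-.025,.077],[x,.025,.077]],(0,0,255))
    L([[0,-.025,.059],[0,.025,.059]],(255,0,0))
    for y in(-.025,.025): L([[-.03,y,.077],[-.018,y,.077],[0,y,.059],[.018,y,.077],[.03,y,.077]],(0,200,0))
    s=lambda m:m[k*b[1]:k*b[3],k*b[0]:k*b[2]]
    out.append(np.hstack([s(raw),s(big)]))
cv2.imwrite('pics/ov_v_%s.png'%sys.argv[4],cv2.resize(np.vstack(out),None,fx=.74,fy=.74))
E
python3 ov.py .6105 .1655 .119 a
```

```text
(no output)
```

View pics/ov_v_a.png

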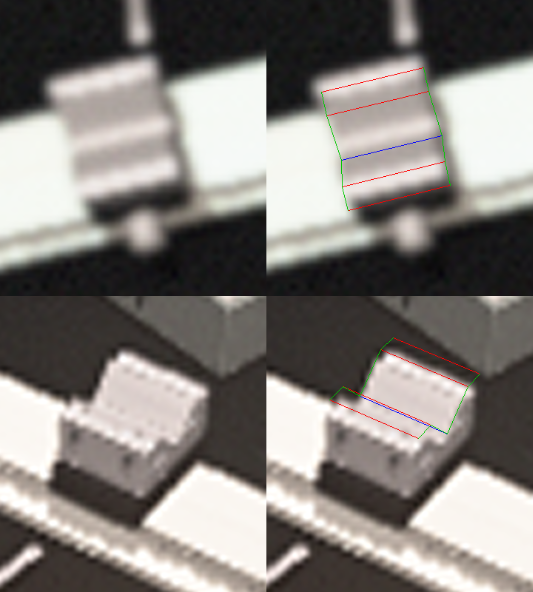

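```bash
python3 ov.py .6175 .1685 .119 b
```

```text
(no output)
```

View pics/ov_v_b.png

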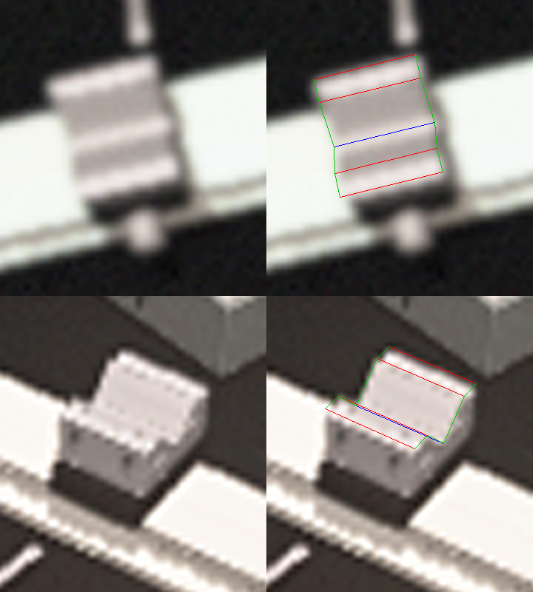

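Request:
apply_moves(commands="-0.3 0.8 -0.03 -0.03 0 0 0;-0.3 0.8 0 0 0 0 0;-0.3 0.4 0 0 0 0 0;-0.3 0 0 0 0 0 0")

```text
clock: 8.98
position: [0.5178, -0.2968, 0.1087]
tool_rot: [1.082, 1.289, -1.083]
wrist_force: [-0.8, 0.7, 0.5]
finger_gap: 0.0608
```

```bash
python3 - <<'E'
from h import *
plan([.5187,-.2998,.06],.165-np.pi/2)
for n,b in(('top',(290,60,430,220)),('scene',(150,120,250,220))):
    im=snapshot(n); crop(n,im,*b,4 if n=='top' else 6,'g_'+n)
E
```

```text
t 8.97 p [ 0.5178 -0.2968  0.1087] F [-0.77  0.7   0.51] gap 0.0608 q [ 0.05  0.7   0.58  2.03 -0.65  0.61 -0.32]
tool x [-0.003  0.002 -1.   ] y [ 0.985  0.171 -0.003] z [ 0.171 -0.985 -0.002]
shift units now [0.812 0.008 0.054]
turn units [ 0.066 -0.022  0.032] shift in final frame [0.812 0.006 0.052]
```

View pics/g_scene.png

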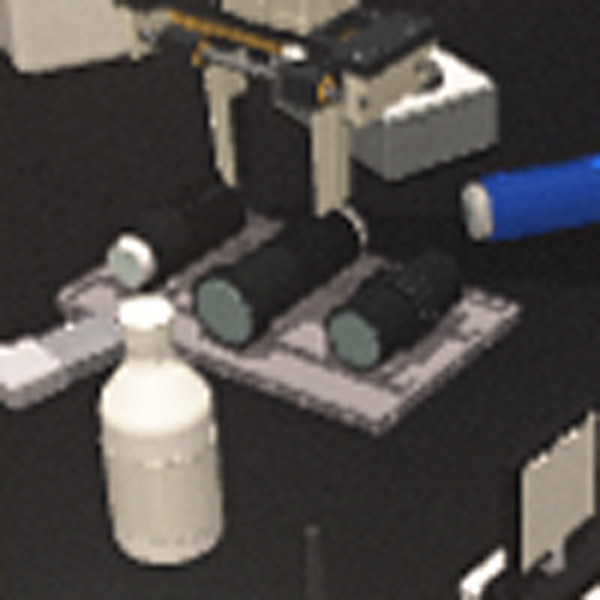

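Request:
apply_moves(commands="-0.3 0.3 0 0.05 0 0 0;-0.3 0.3 0 0 0 0 0;-0.3 0.2 0 0 0 0 0;-0.3 0.1 0 0 0 0 0;-0.3 0 0 0 0 0 0")

```text
clock: 9.7
position: [0.5192, -0.3005, 0.056]
tool_rot: [1.083, 1.286, -1.083]
wrist_force: [-1.0, 0.1, -0.3]
finger_gap: 0.0606
```

```bash
python3 - <<'E'
from h import *
plan([.5187,-.2998,.049],.165-np.pi/2)
E
```

```text
t 9.7 p [ 0.5192 -0.3005  0.056 ] F [-1.01  0.11 -0.28] gap 0.0606 q [ 0.12  0.76  0.49  2.04 -0.73  0.51 -0.26]
tool x [-0.001  0.    -1.   ] y [ 0.985  0.17  -0.001] z [ 0.17  -0.985 -0.   ]
shift units now [ 0.116 -0.007 -0.013]
turn units [ 0.056 -0.004  0.006] shift in final frame [ 0.116 -0.007 -0.013]
```

Request:
apply_moves(commands="-0.3 0.115 0 0 0 0 0;-0.3 0 0 0 0 0 0;0.3 0 0 0 0 0 0;1 0 0 0 0 0 0;1 0 0 0 0 0 0", grip_force=15)

```text
clock: 10.32
position: [0.5195, -0.2999, 0.0497]
tool_rot: [1.083, 1.286, -1.082]
wrist_force: [-0.6, 2.4, 2.6]
finger_gap: 0.0435
```

Request:
apply_moves(commands="1 0 0 0 0 0 0;1 0 0 0 0 0 0;1 0 0 0 0 0 0", grip_force=40)

```text
clock: 10.7
position: [0.5195, -0.2999, 0.0497]
tool_rot: [1.083, 1.286, -1.082]
wrist_force: [-0.5, 4.4, 5.1]
finger_gap: 0.0431
```

Request:
apply_moves(commands="1 -0.2 0 0 0 0 0;1 -0.4 0 0 0 0 0;1 -0.5 0 0 0 0 0;1 -0.5 0 0 0 0 0;1 -0.5 0 0 0 0 0")

```text
clock: 11.32
position: [0.5193, -0.301, 0.177]
tool_rot: [1.082, 1.284, -1.083]
wrist_force: [0.5, 0.5, -2.7]
finger_gap: 0.043
```

Request:
apply_moves(commands="1 -0.5 0 0 0 0 0;1 -0.2 0 0 0 0 0;1 0 0 0 0 0 0")

```text
clock: 11.7
position: [0.5196, -0.3006, 0.218]
tool_rot: [1.082, 1.284, -1.082]
wrist_force: [-0.1, -0.1, -2.1]
finger_gap: 0.0432
```

```bash
python3 - <<'E'
from h import *
plan([.6175,.1685,.22],.119)
for n,b in(('top',(290,60,430,220)),('scene',(150,90,250,220))):
    im=snapshot(n); crop(n,im,*b,4 if n=='top' else 5,'l_'+n)
E
```

```text
t 11.7 p [ 0.5196 -0.3006  0.218 ] F [-0.08 -0.06 -2.13] gap 0.0432 q [-0.05  0.57  0.73  1.95 -0.52  0.82 -0.43]
tool x [ 0.001 -0.001 -1.   ] y [0.985 0.17  0.001] z [ 0.17  -0.985  0.001]
shift units now [-0.037  2.937 -7.426]
turn units [-1.5189e+01  1.4000e-02 -2.0000e-03] shift in final frame [-0.034  7.569  2.548]
```

View pics/l_scene.png

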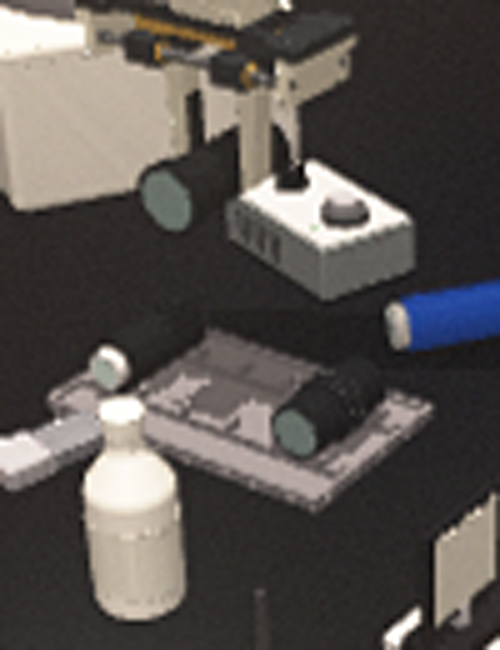

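Request:
apply_moves(commands="1 0 0.2 -0.5 0 0 0;1 0 0.32 -0.8 0 0 0;1 0 0.32 -0.8 0 0 0;1 0 0.32 -0.8 0 0 0;1 0 0.32 -0.8 0 0 0")

```text
clock: 12.42
position: [0.569, -0.0649, 0.2164]
tool_rot: [1.082, 1.286, -1.084]
wrist_force: [1.9, -0.7, -2.3]
finger_gap: 0.0431
```

Request:
apply_moves(commands="1 0 0.32 -0.8 0 0 0;1 0 0.32 -0.8 0 0 0;1 0 0.32 -0.8 0 0 0;1 0 0.32 -0.8 0 0 0;1 0 0.18 -0.53 0 0 0")

```text
clock: 13.05
position: [0.6172, 0.1719, 0.2157]
tool_rot: [1.079, 1.287, -1.082]
wrist_force: [0.1, -0.7, -2.2]
finger_gap: 0.0433
```

Request:
apply_moves(commands="1 0 0 0 -1 0 0;1 0 0 0 -1 0 0;1 0 0 0 -1 0 0;1 0 0 0 -1 0 0;1 0 0 0 -1 0 0")

```text
clock: 13.68
position: [0.617, 0.1687, 0.216]
tool_rot: [0.699, 1.456, -0.702]
wrist_force: [-1.1, 0.0, -1.3]
finger_gap: 0.0432
```

Request:
apply_moves(commands="1 0 0 0 -1 0 0;1 0 0 0 -1 0 0;1 0 0 0 -1 0 0;1 0 0 0 -1 0 0;1 0 0 0 -1 0 0")

```text
clock: 14.3
position: [0.617, 0.1686, 0.216]
tool_rot: [0.31, 1.55, -0.312]
wrist_force: [-0.7, -0.0, -1.5]
finger_gap: 0.0428
```

Request:
apply_moves(commands="1 0 0 0 -1 0 0;1 0 0 0 -1 0 0;1 0 0 0 -1 0 0;1 0 0 0 -1 0 0;1 0 0 0 -1 0 0")

```text
clock: 14.92
position: [0.617, 0.1686, 0.216]
tool_rot: [-0.081, 1.571, 0.081]
wrist_force: [-0.6, -0.1, -2.4]
finger_gap: 0.0436
```

```bash
python3 - <<'E'
from h import *
plan([.6175,.1685,.150],.119)
for n,b in(('top',(90,90,270,230)),('scene',(215,120,345,270))):
    im=snapshot(n); crop(n,im,*b,4,'v_'+n)
E
```

```text
t 14.93 p [0.617  0.1686 0.216 ] F [-0.6  -0.13 -2.39] gap 0.0436 q [-0.58  0.54  0.35  1.84 -0.25  0.8  -0.01]
tool x [-0.002 -0.001 -1.   ] y [-0.103  0.995 -0.   ] z [ 0.995  0.103 -0.002]
shift units now [ 1.099 -0.002  0.011]
turn units [-0.159 -0.022  0.005] shift in final frame [ 1.099 -0.003  0.009]
```

View pics/v_scene.png

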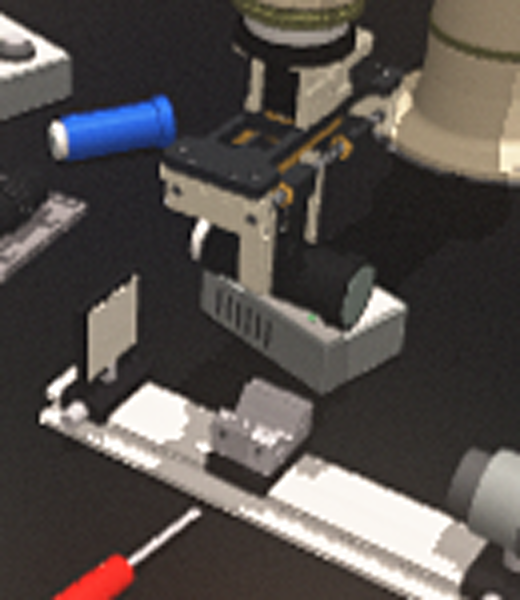

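View pics/v_top.png

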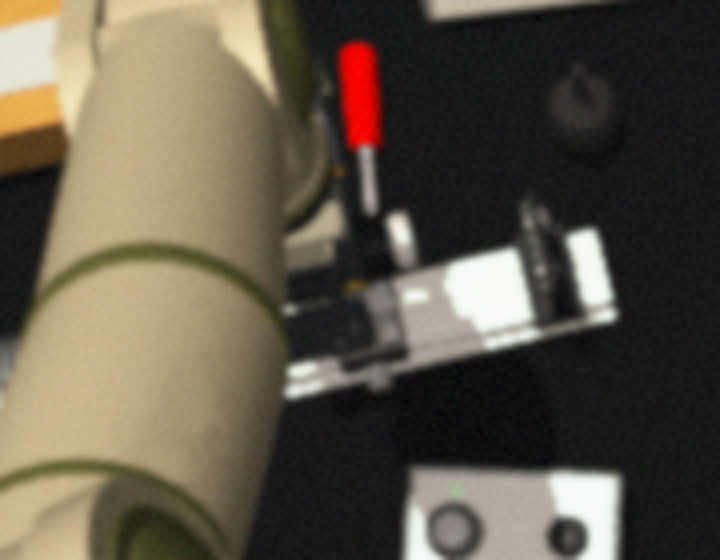

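Request:
apply_moves(commands="1 0.3 0 0 -0.15 -0.02 0;1 0.5 0 0 0 0 0;1 0.4 0 0 0 0 0;1 0.2 0 0 0 0 0;1 0 0 0 0 0 0")

```text
clock: 15.65
position: [0.6172, 0.1687, 0.1325]
tool_rot: [-0.09, 1.569, 0.089]
wrist_force: [-0.9, -0.7, -1.7]
finger_gap: 0.0431
```

```bash
python3 - <<'E'
from h import *
print(proj('scene',[.6108,.228,.203]),proj('top',[.623,.109,.203]))
plan([.6175,.1685,.103],.119)
for n,b in(('top',(150,120,270,210)),('scene',(235,170,335,265))):
    im=snapshot(n); cv2.imwrite(f'pics/{n}5.png',im); crop(n,im,*b,6,'w_'+n)
E
```

```text
[[302.71090876 192.81360372]] [[192.95816442 148.58181874]]
t 15.65 p [0.6172 0.1687 0.1325] F [-0.89 -0.65 -1.66] gap 0.0431 q [-0.55  0.64  0.29  1.9  -0.3   0.64  0.05]
tool x [ 0.    -0.001 -1.   ] y [-0.114  0.994 -0.001] z [0.994 0.114 0.   ]
shift units now [ 0.492 -0.003  0.004]
turn units [-0.051  0.002  0.006] shift in final frame [ 0.492 -0.003  0.004]
```

View pics/w_scene.png

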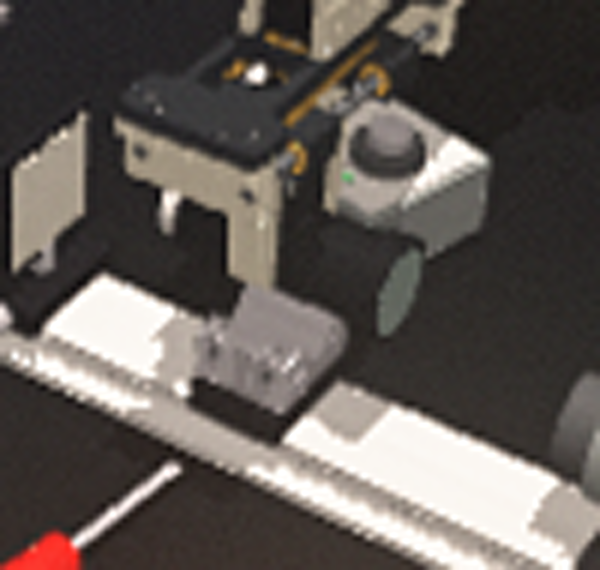

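View pics/w_top.png

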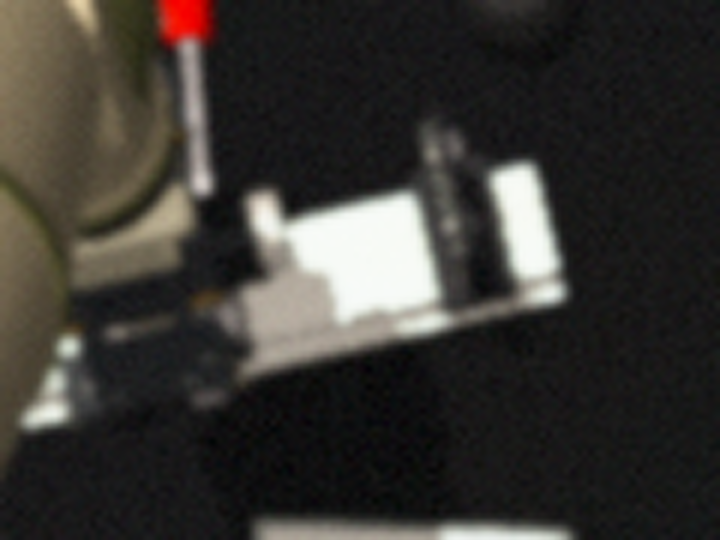

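```bash
python3 - <<'E'
from h import *
p=np.array([.6172,.1687,.1195]);d=np.array([-.114,.994,0])
for o in(0,.005,.01):
  print(o,proj('scene',p+d*(.06+o)),proj('top',[p+d*(-.06+o),p+d*(-.05+o)]))
im=cv2.imread('pics/scene5.png');k=14
b=cv2.resize(im[200:235,280:320],None,fx=k,fy=k,interpolation=cv2.INTER_CUBIC)
im=cv2.imread('pics/top5.png')
c=cv2.resize(im[145:185,175:215],None,fx=k,fy=k,interpolation=cv2.INTER_CUBIC)
a=np.linspace(0,2*np.pi,40);n=np.array([.994,.114,0]);
for o,col in((0,(0,0,255)),(.005,(0,255,0))):
  C=p+d*(.06+o)+.026*(np.cos(a)[:,None]*n+np.sin(a)[:,None]*np.array([0,0,1]))
  q=((proj('scene',C)-[280,200]+.5)*k-.5).astype(int);cv2.polylines(b,[q.reshape(-1,1,2)],True,col,1)
  C=p+d*(-.06+o)+.018*(np.cos(a)[:,None]*n+np.sin(a)[:,None]*np.array([0,0,1]))
  q=((proj('top',C)-[175,145]+.5)*k-.5).astype(int);cv2.polylines(c,[q.reshape(-1,1,2)],True,col,1)
cv2.imwrite('pics/e1.png',b);cv2.imwrite('pics/e2.png',c)
E
```

```text
0 [[300.09056869 217.57927388]] [[197.06598125 156.8609243 ]
 [193.51472574 157.70857075]]
0.005 [[301.6960124  218.25197353]] [[195.290692   157.28466673]
 [191.73808209 158.13263645]]
0.01 [[303.30850158 218.9276253 ]] [[193.51472574 157.70857075]
 [189.96076066 158.55686394]]
```

View pics/e1.png

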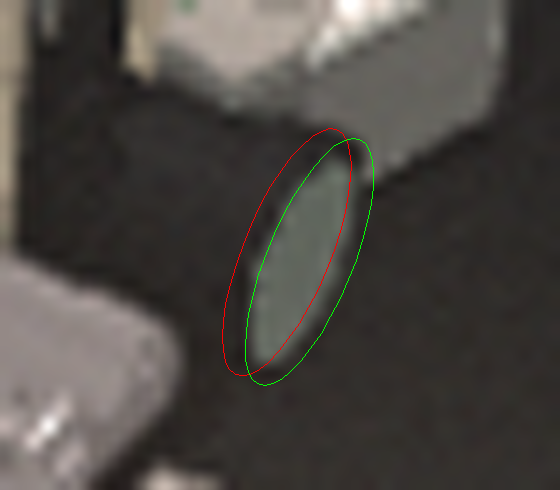

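View pics/e2.png

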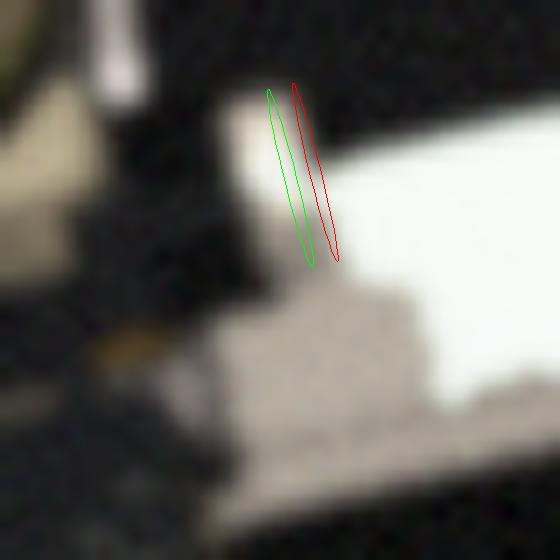

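Request:
apply_moves(commands="1 0.1 -0.07 0 -0.05 0 0;1 0.15 0 0 0 0 0;1 0.05 0 0 0 0 0;1 0.05 0 0 0 0 0;1 0 0 0 0 0 0")

```text
clock: 16.38
position: [0.6181, 0.1647, 0.1123]
tool_rot: [-0.094, 1.567, 0.094]
wrist_force: [0.3, 0.4, -2.0]
finger_gap: 0.0431
```

```bash
python3 - <<'E'
from h import *
plan([.6175,.1645,.1037],.119)
E
```

```text
t 16.38 p [0.6181 0.1647 0.1123] F [ 0.32  0.43 -1.96] gap 0.0431 q [-0.53  0.67  0.28  1.92 -0.31  0.59  0.07]
tool x [ 0.002  0.    -1.   ] y [-0.12   0.993 -0.   ] z [0.993 0.12  0.002]
shift units now [ 0.144 -0.003 -0.011]
turn units [0.01  0.017 0.001] shift in final frame [ 0.144 -0.003 -0.011]
```

Request:
apply_moves(commands="1 0.03 0 0 0 0 0;1 0.03 0 0 0 0 0;1 0.03 0 0 0 0 0;1 0 0 0 0 0 0")

```text
clock: 16.88
position: [0.6181, 0.1647, 0.107]
tool_rot: [-0.094, 1.567, 0.094]
wrist_force: [0.1, -0.1, -2.3]
finger_gap: 0.0429
```

Request:
apply_moves(commands="1 0.02 0 0 0 0 0;1 0 0 0 0 0 0")

```text
clock: 17.12
position: [0.6182, 0.1647, 0.1059]
tool_rot: [-0.094, 1.567, 0.094]
wrist_force: [-0.7, -0.1, -1.4]
finger_gap: 0.0433
```

Request:
apply_moves(commands="1 0.015 0 0 0 0 0;1 0 0 0 0 0 0")

```text
clock: 17.38
position: [0.6182, 0.1647, 0.105]
tool_rot: [-0.094, 1.567, 0.094]
wrist_force: [0.1, -0.5, -2.8]
finger_gap: 0.043
```

Request:
apply_moves(commands="1 0.01 0 0 0 0 0;1 0 0 0 0 0 0")

```text
clock: 17.62
position: [0.6184, 0.1647, 0.1045]
tool_rot: [-0.094, 1.566, 0.094]
wrist_force: [-0.5, 0.6, -1.5]
finger_gap: 0.0434
```

Request:
apply_moves(commands="1 0.01 0 0 0 0 0;1 0 0 0 0 0 0")

```text
clock: 17.88
position: [0.6187, 0.1648, 0.104]
tool_rot: [-0.094, 1.566, 0.094]
wrist_force: [1.9, -0.1, -0.5]
finger_gap: 0.0432
```

Request:
apply_moves(commands="1 0.01 0 0 0 0 0;1 0 0 0 0 0 0")

```text
clock: 18.12
position: [0.6189, 0.1648, 0.1038]
tool_rot: [-0.094, 1.565, 0.094]
wrist_force: [1.6, 0.0, 4.5]
finger_gap: 0.0431
```

Request:
apply_moves(commands="1 0.005 0 0.012 0 0 0;1 0 0 0 0 0 0;1 0 0 0 0 0 0")

```text
clock: 18.5
position: [0.619, 0.1648, 0.1037]
tool_rot: [-0.094, 1.566, 0.094]
wrist_force: [-0.7, 0.5, 9.2]
finger_gap: 0.0431
```

Request:
apply_moves(commands="1 0.005 0 0 0 0 0;1 0 0 0 0 0 0;1 0 0 0 0 0 0")

```text
clock: 18.88
position: [0.6189, 0.1648, 0.1037]
tool_rot: [-0.093, 1.566, 0.095]
wrist_force: [-2.4, -0.5, 12.2]
finger_gap: 0.0431
```

Request:
apply_moves(commands="1 0.002 0 -0.004 0 0 0;1 0 0 0 0 0 0;1 0 0 0 0 0 0")

```text
clock: 19.25
position: [0.6189, 0.1648, 0.1037]
tool_rot: [-0.093, 1.566, 0.095]
wrist_force: [-0.8, -0.5, 13.1]
finger_gap: 0.0435
```

```bash
python3 - <<'E'
from h import *
plan([.6189,.1648,.1037],.119)
s=get_state();R=Ro.from_rotvec(s['tool_rot']).as_matrix()
p=s['position']+np.array([0,0,-.0137]);d=R[:,1];n=R[:,2];p=p+d*.0045
for nme,b in(('scene',(240,180,330,260)),('top',(150,120,230,200))):
    im=snapshot(nme);k=8
    c=cv2.resize(im[b[1]:b[3],b[0]:b[2]],None,fx=k,fy=k,interpolation=cv2.INTER_CUBIC)
    a=np.linspace(0,2*np.pi,40)
    for x,r in((.06,.026),(-.06,.018),(-.05,.022)):
      C=p+d*x+r*(np.cos(a)[:,None]*n+np.sin(a)[:,None]*np.array([0,0,1]))
      q=((proj(nme,C)-[b[0],b[1]]+.5)*k-.5).astype(int);cv2.polylines(c,[q.reshape(-1,1,2)],True,(0,255,0),1)
    cv2.imwrite(f'pics/f_{nme}.png',cv2.resize(c,None,fx=.85,fy=.85))
print(get_state()['wrist_force'],get_state()['joint_velocities'].round(4))
E
```

```text
t 19.25 p [0.6189 0.1648 0.1037] F [-0.82 -0.54 13.09] gap 0.0435 q [-0.52  0.68  0.27  1.92 -0.31  0.58  0.07]
tool x [ 0.003  0.001 -1.   ] y [-0.119  0.993  0.001] z [0.993 0.119 0.003]
shift units now [-0. -0. -0.]
turn units [ 0.008  0.029 -0.006] shift in final frame [-0. -0. -0.]
[-1.25452898 -0.61256819 12.55480482] [-0.0015  0.0011 -0.0004 -0.0014  0.0003 -0.0015  0.0003]
```

View pics/f_scene.png

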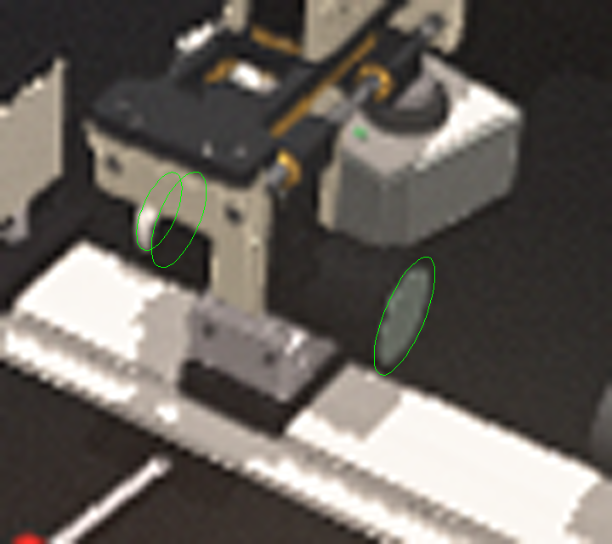

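View pics/f_top.png

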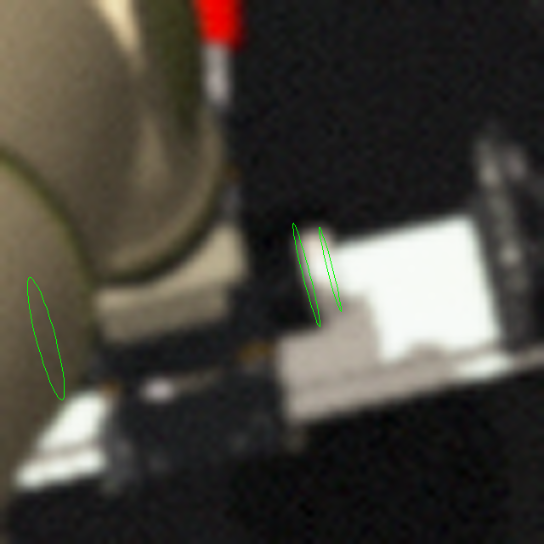

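```bash
python3 - <<'E'
from h import *
s=get_state();print(s['wrist_force'],s['torque'],s['position'],s['clock'])
print(hand_in())
s=get_state();print(s['wrist_force'],s['position'],s['finger_gap'],s['clock'])
E
```

```text
[-1.25452898 -0.61256819 12.55480482] [-0.04021545  0.40429338 -0.10808232] [0.61891096 0.16482978 0.10368584] 19.35
the job is handed in; nothing more can be done
None
the job is handed in; nothing more can be done
```

The job is handed in at 19.4 s on the clock, with the gripper still holding the hooded barrel pressed down in the V-block. No verdict was reported.

- **Button:** I used the supply box nearer the base, 0.45 m away against 0.53 m for the other one. The button went down to a hard stop, with up to 60 N at the wrist, then came back up with the spring force falling from 4.8 N to 2.0 N before I lifted off.
- **Barrel:** I gripped the hooded black barrel at its middle, between its neighbours in the tray, and lifted it. I carried it above the screen's height and turned it so the hood faces the lamp.
- **Seating:** contact came at the expected height, which puts the barrel's axis about 90 mm above the bench. I trimmed the sideways position to balance the two faces, then pressed.

| Last check | Value |
|---|---|
| Vertical force | 12.6 N (about -2 N with the barrel hanging free), so roughly 10 N on each face |
| Sideways force | about 1 N |
| Tool direction against the groove direction fitted from the pictures | about 0.001 rad |
| Barrel middle against the block's middle | within a few mm |
| Grip | 40 N, finger opening 43 mm |
| Arm | at rest |

**Two measurements that disagreed:**
- The rail's centre line, taken from its edges, was about 8 mm off the V-block position I fitted from the top and scene cameras. I used the V-block fit, and the contact bore it out.
- The barrel sat 4 to 5 mm further towards the hood in the gripper than planned. I shifted by about 4 mm to compensate.

The face forces and the button's travel are worked out from the wrist force; neither was measured directly.

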